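# Repack the shower basket

### The job

Pack the shower basket so it can go back on the wall: the coral bottle with the plain cap upright in the ring holder, the jar with the wooden cap upright in the square holder, the ridged face scrubber flat, ridges up as it lies now, inside the round lip of the dish, and the tongue scraper flat and lengthwise in the middle of the long trough. Put the ceramic jar down gently, without dropping it. Leave the pump bottle and the open jar standing where they are.

Things in the scene. Friction and masses are not known exactly. Their poses are not given: they have to be found in the camera images.
- conditioner: The closed conditioner bottle: coral, round, 48 mm diameter and straight up to 82 mm, then a shoulder and a plain white cap 34 mm wide; 115 mm tall, about 160 g, standing on the counter. It is the tallest thing to be packed: once it stands in the basket it can get in the way of a wide hand. Origin: centre of its underside, z up.
- pump_bottle: Look-alike to leave: same coral body, but with a white pump head and a spout reaching 31 mm from the axis along its x; 142 mm tall. Origin: centre of its underside.
- capped_jar: Small white ceramic jar, 52 mm diameter up to 40 mm, closed by a cork-lined wooden cap (50 mm wide, top at 54 mm; cap and jar are one piece); about 150 g. Origin: centre of its underside, z up.
- open_jar: Look-alike to leave: white ceramic jar of the same width without a cap, open at the top, 43 mm tall. Origin: centre of its underside.
- scrubber: Ridged silicone face scrubber: off-white round puck, 54 mm diameter (58 mm over the side ridges, which are for looks only), 25 mm tall (27 over the ridges), straight-sided up to 20 mm, about 50 g. Origin: centre of its underside, z up. (The plain rounded block of cream soap, 44 x 36 x 20 mm, is not it.)
- scraper: Stainless steel tongue scraper lying flat, 120 mm long along its x: a straight handle 11 mm wide and 9 mm thick from x = -60 to +24 mm, then an open loop 35 mm wide to x = +60 mm. About 50 g. Origin: middle of its length, on its underside, on the handle; it balances near x = -7 mm. It lies far left or far right (a black comb at the other end).
- ring_holder: White insert plate 152 x 82 x 4 mm fixed in the grey basket; four stand 85 mm apart along y, in any order. Carries a round grey ring wall of 36 mm inner radius, 30 mm high above the floor: for the bottle. Origin: centre of the plate's underside, 3 mm above the counter; x across the basket, y along it, z up. Things stand at z = 4 mm. Basket: 352 x 166 mm, walls 35 mm high.
- square_holder: White insert plate 152 x 82 x 4 mm fixed in the grey basket; four stand 85 mm apart along y, in any order. Carries a square grey frame, 74 x 74 mm inside, walls 18 mm high above the floor: for the capped jar. Origin: centre of the plate's underside, 3 mm above the counter; x across the basket, y along it, z up. Things stand at z = 4 mm.
- round_dish: White insert plate 152 x 82 x 4 mm fixed in the grey basket; four stand 85 mm apart along y, in any order. Carries a low round lip of 38 mm inner radius, 5 mm high above the floor, with dark drain slots: for the scrubber. Origin: centre of the plate's underside, 3 mm above the counter; x across the basket, y along it, z up. Things stand at z = 4 mm.
- long_trough: White insert plate 152 x 82 x 4 mm fixed in the grey basket; four stand 85 mm apart along y, in any order. Carries a long frame, 146 (x) by 72 mm (y) inside, walls 10 mm above the floor, one dark slot along the middle: for the tongue scraper, along x. Origin: centre of the plate's underside, 3 mm above the counter; x across the basket, y along it, z up. Things stand at z = 4 mm.
There are look-alikes about, which are no part of the job. There is more than one size of the scrubber; the one meant has the size given above.

How it is judged:
By the outcome, as a careful person would: the job done as asked, in the order asked, and still so for the second after the job is handed in, with the robot touching nothing.
It also fails if it takes over 125 s, if anything falls off the work surface, if the arm or the gripper's body presses on something with over 40 N, if the wrist force passes 120 N, or if a joint passes its speed limit or range.

### The arm

A 7-joint arm with a two-finger parallel gripper is mounted at the origin on the work surface. World frame = base frame: x ahead of the robot, y to its left, z up, the work surface at z = 0. Lengths are in m, angles in rad, forces in N, time in s.
With the tool pointing down it reaches from about 0.35 to 0.9 m from the base axis. Payload 7.2 kg.
Tool frame: the origin (TCP) lies at the very end of the fingers, on their centre line; the grasp point (between the pads) lies 19 mm behind it; z points along the fingers, y is the line along which they close (so a half turn about z gives the same grasp; the last joint's range is limited). The gripper opens to 85 mm and grips with 20 to 120 N. Pads are 22 mm wide; open, the fingers measure 114 mm over their backs; the gripper's body (76 mm by 85 mm) begins 54 mm behind the grasp point. The pads swing forward as they close: fully open they stand 13 mm farther back than shut.
Start: joints at [-1.264, 0.411, -0.013, 1.596, 0.006, 1.134, -0.082], TCP at [0.229, 0.582, 0.231] pointing down, gripper open.
Joint ranges: [-2.95, 2.95], [-0.29, 1.99], [-1.47, 1.44], [0.14, 2.54], [-1.03, 4.17], [0.13, 1.85], [-2.86, 2.86]. Speed limits (rad/s): [2.39, 2.39, 3.01, 3.01, 3.14, 3.14, 3.14].

### API

Orientations are given as a unit quaternion [x, y, z, w].
In Python, from rig import r, optics gives the robot as it stands.
- The arm moves only by the tool move_arm, never from a script. Its argument "rows" is a list of rows, each a list of 3 entries, a list of its own where there are three numbers: the shift along the tool's x, y, z in cm, then the turn about the tool's z in rad, then the finger opening in cm, from 0 to 8.54. A call has 1 to 20 rows; each row is the pose to reach, as a shift and turn from the pose commanded when the call began, along the tool's axes at that moment; what a row does not reach only later rows make up. A row lasts 1/10 s, in which the tool goes at most 50 mm and 8.59 degrees, less where a joint would pass 70% of its speed; a pose out of reach is approached as far as the arm can. A call with a gripper value outside its range is refused whole. The fingers move at their own pace and stop on an object; "force" is the grip in N (left out, the last holds). Time passes only in rows, so rows that repeat a pose let the fingers close. It gives the time, the measured TCP pose, the force, the opening and the grip force at its end, in the units of the state.
- r.observe(): the state, without advancing time (a new reading comes with each control period).
- optics.capture(name): name is "scene" or "top" or "wrist"; returns a dict with "color" (420x560x3 uint8, blue, green, red), "intrinsics" (3x3 intrinsics, pixels), "R" (3x3) and "t" (3): a world point X has camera coordinates R X + t; the wrist camera has in their place "hand_eye" (4x4, takes a point from camera to tool coordinates, whose origin is the TCP and whose axes are the flange's). Camera axes: x right, y down, z forward; pixel columns grow to the right and rows downward; lengths in m; the calibration is good to about 2 mm. The wrist camera is an equidistant fisheye: a pixel r from the principal point sees the ray r / f radians off the axis. A picture is of the moment at which its call begins: read the wrist's pose just before it. There is no depth.
- r.job_done(): hands the job in; it is judged then, once.
The state is a dict: "time_s": time; "joint_positions": joint angles; "joint_velocities": joint speeds; "effort": joint torques, N m; "eef_pos": TCP position; "tcp_rot": TCP orientation; "wrist_force": force on the tool from outside, world axes, zero at the start; "wrist_torque": the same for the moment, N m; "gripper_width": finger opening in m; "gripper_force": force on a finger pad.
Only numpy, scipy, OpenCV 4.12 (cv2) and the standard library are available. Lean on these libraries where they do the work, as an engineer would, in place of code of your own. Each camera call takes 0.05 s, during which the arm holds its last target. There are 200 camera calls.

## Working session

There is one attempt and no reset: what is moved stays moved. The work goes in short steps, Python scripts to look and compute and a tool call to move; the robot and the scene stay as the last step left them, time stands still between calls to the robot, and variables do not carry over. Pictures are saved under pics/ and viewed, at most 14 in all, crops included, and the job is handed in when it is done.

Besides the shell and the picture viewer there is one more tool, called after ">>>" by a JSON object that holds its "fn" and its "kwargs", one argument or row to a line. move_arm: Moves the arm, as the interface text tells. Its arguments: {"type":"object","properties":{"rows":{"type":"array"},"force":{"type":"number"}},"required":["rows"]}

```bash
mkdir -p pics; ls; python3 - <<'E'
from rig import r, optics
import cv2, numpy as np
s=r.observe(); print({k:np.round(v,3) for k,v in s.items()})
for n in ["scene","top"]:
    c=optics.capture(n); cv2.imwrite(f"pics/{n}0.png",cv2.resize(c["color"],(800,600),interpolation=cv2.INTER_CUBIC)); print(n,c["intrinsics"],c["R"],c["t"])
c=optics.capture("wrist");print(c["intrinsics"],c["hand_eye"])
E
```

```text
pics
{'time_s': np.float64(0.0), 'joint_positions': array([-1.264,  0.412, -0.013,  1.597,  0.006,  1.134, -0.082]), 'joint_velocities': array([ 0.   ,  0.001, -0.   ,  0.001, -0.001, -0.001, -0.   ]), 'effort': array([-0.0000e+00, -6.0061e+01,  6.8200e-01, -2.9942e+01,  1.4000e-02,
        1.0000e-02,  0.0000e+00]), 'eef_pos': array([0.229, 0.581, 0.23 ]), 'tcp_rot': array([ 0.186,  0.982, -0.001, -0.   ]), 'wrist_force': array([ 0.288,  0.081, -0.694]), 'wrist_torque': array([-0.044,  0.006,  0.047]), 'gripper_force': np.float64(0.0), 'gripper_width': np.float64(0.085)}
scene [[510.43414439   0.         269.03101835]
 [  0.         510.43414439 216.82670103]
 [  0.           0.           1.        ]] [[-0.85996435  0.51031754  0.00610869]
 [ 0.42266287  0.7188591  -0.5519037 ]
 [-0.28603743 -0.47203559 -0.83388548]] [ 0.38394868 -0.17355177  1.22379015]
top [[425.17896557   0.         276.6697431 ]
 [  0.         425.17896557 213.45676117]
 [  0.           0.           1.        ]] [[-0.02484018 -0.99946663  0.02119962]
 [-0.99127552  0.02187966 -0.12997738]
 [ 0.12944422 -0.02424333 -0.9912903 ]] [-0.00683167  0.48451964  0.96579313]
[[325.1922621    0.         278.5414019 ]
 [  0.         325.1922621  209.50558954]
 [  0.           0.           1.        ]] [[ 8.98071912e-04 -9.63875719e-01 -2.66350881e-01  6.66215018e-02]
 [ 9.99999521e-01  9.69582421e-04 -1.36982733e-04 -1.57826823e-04]
 [ 3.90283462e-04 -2.66350630e-01  9.63876128e-01 -1.42925338e-01]
 [ 0.00000000e+00  0.00000000e+00  0.00000000e+00  1.00000000e+00]]
```

View pics/top0.png

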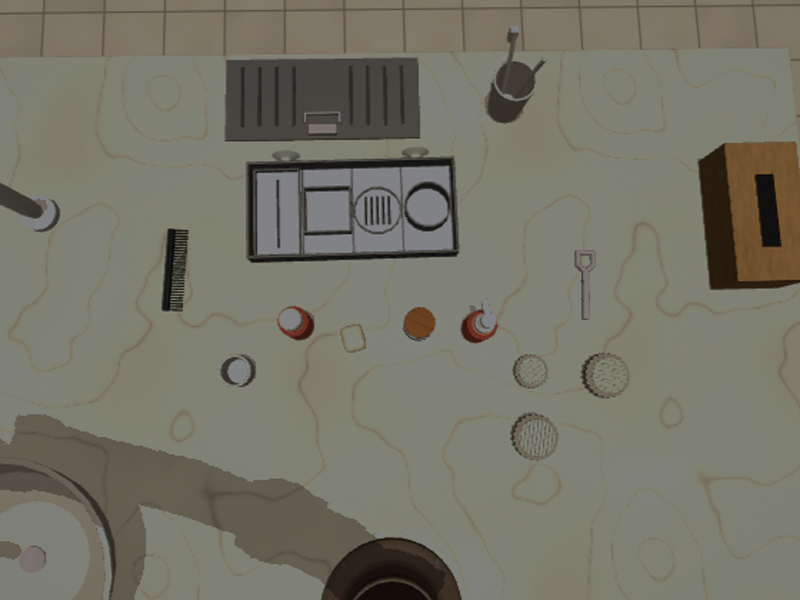

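View pics/scene0.png

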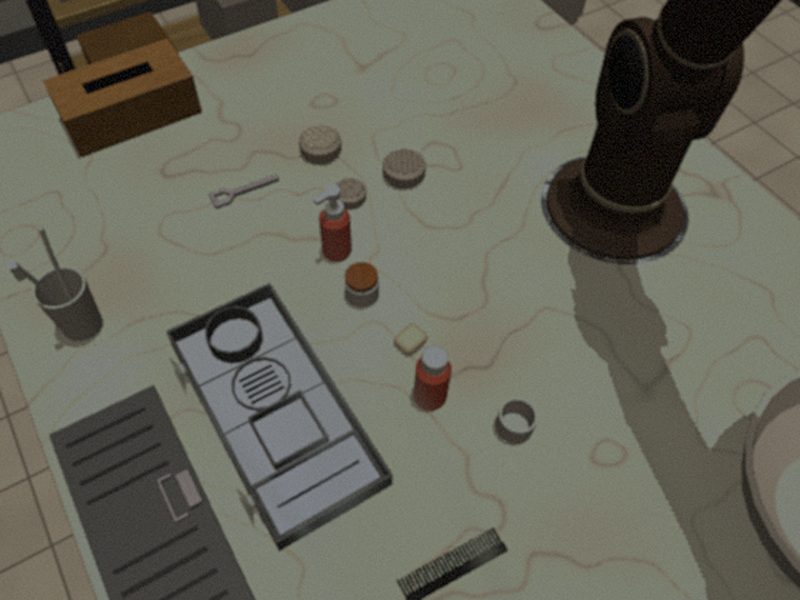

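The top view (800x600) shows the conditioner cap at (291,318), wooden cap at (419,323), scrubbers at (530,371) small, (606,375) large and (535,436) medium, and the scraper at (585,285). The basket's order from left is trough, square, dish (377,210), ring (428,206). Now I'll convert these to positions.

```bash
cat > h.py <<'E'
from rig import r, optics
import cv2, numpy as np
from scipy.spatial.transform import Rotation as Rot
def ray(c,px):
    K=c["intrinsics"]; d=np.array([(px[0]-K[0,2])/K[0,0],(px[1]-K[1,2])/K[1,1],1.])
    return -c["R"].T@c["t"], c["R"].T@d
def hit(c,px,z):
    o,d=ray(c,px); return o+d*(z-o[2])/d[2]
def wrist():
    s=r.observe(); c=optics.capture("wrist"); H=c["hand_eye"]; T=np.eye(4)
    T[:3,:3]=Rot.from_quat(s["tcp_rot"]).as_matrix(); T[:3,3]=s["eef_pos"]; c["T"]=T@H; return c,s
def whit(c,px,z):
    K=c["intrinsics"]; u=np.array([px[0]-K[0,2],px[1]-K[1,2]]); n=np.hypot(*u)+1e-9; th=n/K[0,0]
    d=c["T"][:3,:3]@np.r_[u/n*np.sin(th),np.cos(th)]; o=c["T"][:3,3]; return o+d*(z-o[2])/d[2]
def delta(goal,yaw_axis_y=None):
    s=r.observe(); R=Rot.from_quat(s["tcp_rot"]).as_matrix(); d=R.T@(np.array(goal)-s["eef_pos"])*100
    out=np.round(d,2)
    if yaw_axis_y is not None: # desired world dir of tool y (mod pi); turn about tool z
        g=R.T@np.r_[np.cos(yaw_axis_y),np.sin(yaw_axis_y),0]; a=np.arctan2(-g[0],g[1])
        a=(a+np.pi/2)%np.pi-np.pi/2; return out,round(a,3)
    return out
def pix(c,X):
    K=c["intrinsics"]; p=K@(c["R"]@np.array(X)+c["t"]); return p[:2]/p[2]
E
python3 - <<'E'
from h import *
c=optics.capture("top"); f=.7
P=lambda n,p,z:print(n,np.round(hit(c,np.array(p)*f,z),4))
P("cond cap",(291,318),.115);P("jar cap",(419,323),.054);P("openjar",(238,371),.043)
P("pump head",(485,322),.13)
for n,a,b in [("small",(513,371),(548,371)),("large",(582,375),(629,375)),("mid",(511,436),(558,436))]:
    P(n+"L",a,.02);P(n+"R",b,.02)
P("scraper handle end",(586,319),.005);P("scraper loop end",(585,251),.005)
P("ring c rim",(427.5,205),.037);P("dish c",(377,210),.01);P("sq",(328,210),.025);P("tr",(278,213),.017)
for p in [(248,163),(454,158),(458,255),(249,259)]:P("basket",p,.038)
g=c["color"]
g=cv2.convertScaleAbs(g,alpha=2)
cv2.imwrite("pics/c1.png",cv2.resize(g[90:330,160:460],(750,600),interpolation=cv2.INTER_CUBIC))
E
```

```text
cond cap [0.4571 0.1401 0.115 ]
jar cap [ 0.4513 -0.0549  0.054 ]
openjar [0.3822 0.235  0.043 ]
pump head [ 0.443  -0.1478  0.13  ]
smallL [ 0.3719 -0.2095  0.02  ]
smallR [ 0.3705 -0.2674  0.02  ]
largeL [ 0.3626 -0.3233  0.02  ]
largeR [ 0.3607 -0.4013  0.02  ]
midL [ 0.2672 -0.201   0.02  ]
midR [ 0.2652 -0.2776  0.02  ]
scraper handle end [ 0.4566 -0.3412  0.005 ]
scraper loop end [ 0.574  -0.3472  0.005 ]
ring c rim [ 0.6508 -0.0762  0.037 ]
dish c [0.6516 0.0084 0.01  ]
sq [0.6488 0.0909 0.025 ]
tr [0.6475 0.1761 0.017 ]
basket [0.7285 0.2225 0.038 ]
basket [ 0.7314 -0.1235  0.038 ]
basket [ 0.5644 -0.1239  0.038 ]
basket [0.5646 0.2198 0.038 ]
```

View pics/c1.png

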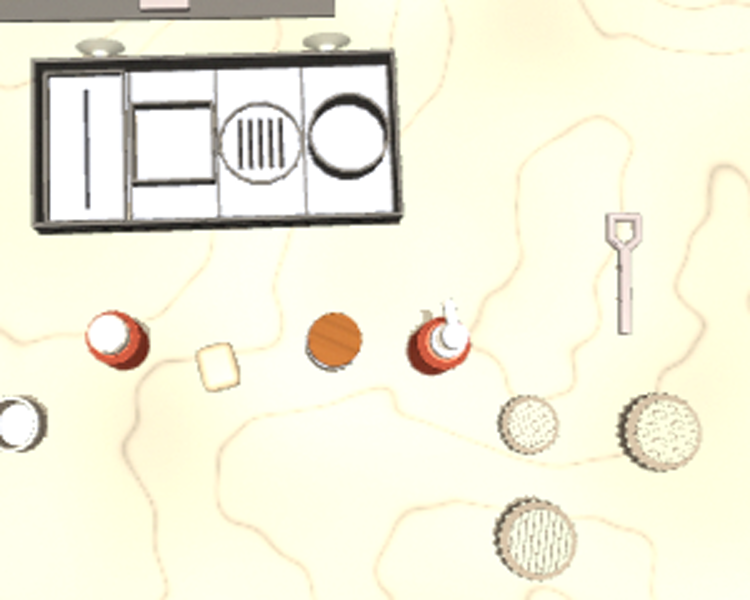

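The bottle, jar, small scrubber (58 mm over its ridges) and holders are located. Next I'll work out the move to above the bottle.

```bash
python3 -c "
from h import *
print(delta((.457,.140,.23),np.pi/2))"
```

```text
(array([-37.4 , -32.71,   0.11]), np.float64(-0.375))
```

>>> {"fn": "move_arm", "kwargs": {
  "rows": [
    [[-37.4, -32.7, 0], -0.375, 8.5],
    [[-37.4, -32.7, 0], -0.375, 8.5],
    [[-37.4, -32.7, 0], -0.375, 8.5],
    [[-37.4, -32.7, 0], -0.375, 8.5],
    [[-37.4, -32.7, 0], -0.375, 8.5],
    [[-37.4, -32.7, 0], -0.375, 8.5],
    [[-37.4, -32.7, 0], -0.375, 8.5],
    [[-37.4, -32.7, 0], -0.375, 8.5],
    [[-37.4, -32.7, 0], -0.375, 8.5],
    [[-37.4, -32.7, 0], -0.375, 8.5],
    [[-37.4, -32.7, 0], -0.375, 8.5],
    [[-37.4, -32.7, 0], -0.375, 8.5],
    [[-37.4, -32.7, 0], -0.375, 8.5],
    [[-37.4, -32.7, 0], -0.375, 8.5]
  ],
  "force": 40
}}

```text
time_s: 1.6
eef_pos: [0.4565, 0.1418, 0.2312]
tcp_rot: [-0.001, 1.0, 0.0, -0.0]
wrist_force: [0.8, 0.5, 0.8]
gripper_width: 0.0849
gripper_force: 0.0
```

```bash
python3 -c "
from h import *
c,s=wrist(); print(s['eef_pos'],s['tcp_rot'],s['joint_positions'])
cv2.imwrite('pics/w1.png',cv2.resize(cv2.convertScaleAbs(c['color'],alpha=1.5),(800,600)))
print(delta((.457,.140,.047),np.pi/2))"
```

```text
[0.45654274 0.14181634 0.23117635] [-1.39320064e-03  9.99999005e-01  1.23671144e-04 -1.85855192e-04] [-0.56307146  0.15616261  0.18154686  1.95059103 -0.03303553  1.03785651
  1.20669228]
(array([-0.04, -0.18, 18.42]), np.float64(0.003))
```

View pics/w1.png

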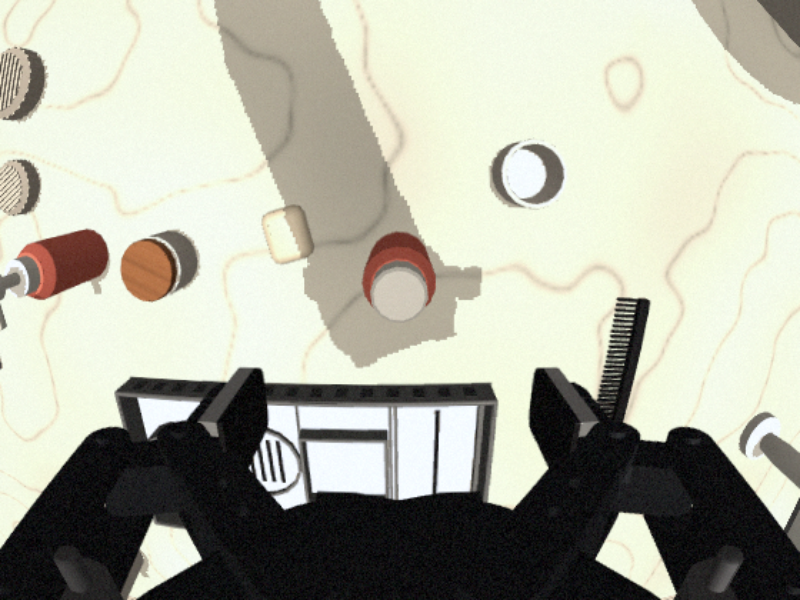

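The wrist view shows the bottle cap at (398,292), jar cap at (148,269), with hand aligned to the basket.

```bash
python3 -c "
from h import *
c,s=wrist(); print(s['eef_pos'])
w=lambda p,z:print(np.round(whit(c,np.array(p)*.7,z),4))
w((398,292),.115);w((148,269),.054);w((15,187),.025);w((346,465),.02);w((272,462),.008);w((437,465),.007)
print(delta((.457,.140,.047),np.pi/2))"
```

```text
[0.45661493 0.14172954 0.23123734]
[0.4571 0.1413 0.115 ]
[ 0.4545 -0.0534  0.054 ]
[ 0.3751 -0.2289  0.025 ]
[0.6469 0.0939 0.02  ]
[0.6563 0.0189 0.008 ]
[0.6556 0.1794 0.007 ]
(array([-0.03, -0.16, 18.42]), np.float64(0.002))
```

>>> {"fn": "move_arm", "kwargs": {
  "rows": [
    [[0, -0.1, 4], 0, 8.5],
    [[0, -0.1, 8], 0, 8.5],
    [[0, -0.1, 12], 0, 8.5],
    [[0, -0.1, 15], 0, 8.5],
    [[0, -0.1, 17], 0, 8.5],
    [[0, -0.1, 18.4], 0, 8.5],
    [[0, -0.1, 18.4], 0, 8.5],
    [[0, -0.1, 18.4], 0, 3],
    [[0, -0.1, 18.4], 0, 3],
    [[0, -0.1, 18.4], 0, 3],
    [[0, -0.1, 18.4], 0, 3],
    [[0, -0.1, 18.4], 0, 3],
    [[0, -0.1, 18.4], 0, 3],
    [[0, -0.1, 18.4], 0, 3],
    [[0, -0.1, 18.4], 0, 3],
    [[0, -0.1, 18.4], 0, 3],
    [[0, -0.1, 18.4], 0, 3],
    [[0, -0.1, 18.4], 0, 3]
  ],
  "force": 40
}}

```text
time_s: 3.5
eef_pos: [0.458, 0.1401, 0.0484]
tcp_rot: [-0.0, 1.0, 0.001, 0.001]
wrist_force: [-0.7, 0.4, 5.5]
gripper_width: 0.0469
gripper_force: 40.7
```

>>> {"fn": "move_arm", "kwargs": {
  "rows": [
    [[0, 0, -2], 0, 3],
    [[0, 0, -5], 0, 3],
    [[0, 0, -9], 0, 3],
    [[-2, -2.3, -11], 0, 3],
    [[-5, -5.7, -11], 0, 3],
    [[-8, -9.2, -11], 0, 3],
    [[-11, -12.6, -11], 0, 3],
    [[-14, -16, -11], 0, 3],
    [[-17, -19.5, -11], 0, 3],
    [[-18.5, -21.2, -11], 0, 3],
    [[-19, -21.8, -11], 0, 3],
    [[-19, -21.8, -11], 0, 3],
    [[-19, -21.8, -11], 0, 3],
    [[-19, -21.8, -11], 0, 3]
  ]
}}

```text
time_s: 4.9
eef_pos: [0.6465, -0.0766, 0.1573]
tcp_rot: [-0.001, 1.0, 0.001, -0.0]
wrist_force: [0.2, -0.4, -1.0]
gripper_width: 0.047
gripper_force: 41.9
```

```bash
python3 -c "
from h import *
s=r.observe(); print(s['eef_pos'],s['wrist_force'],s['gripper_width'])
c,s=wrist(); t=optics.capture('top')
a=cv2.convertScaleAbs(c['color'],alpha=1.5)[:,:]
b=cv2.convertScaleAbs(t['color'],alpha=1.7)[80:290,140:420]; b=cv2.resize(b,(560,420))
cv2.imwrite('pics/w2.png',cv2.resize(np.hstack([a,b]),(800,300)))
print(delta((.648,-.0775,.056),np.pi/2))"
```

```text
[ 0.64646282 -0.07659181  0.15734446] [ 0.21446273 -0.41511152 -1.02336647] 0.04701549164575755
(array([-0.12, -0.05, 10.15]), np.float64(0.002))
```

View pics/w2.png

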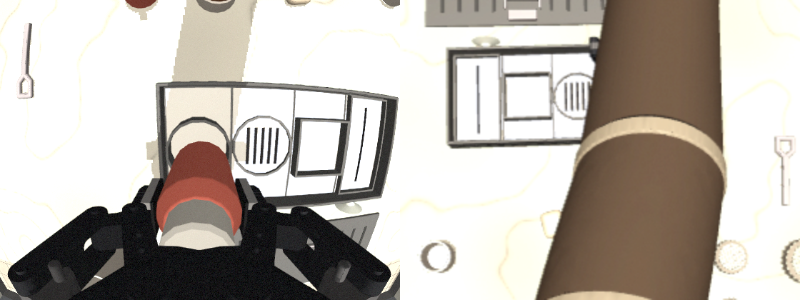

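The bottle is held upright above the ring, so I'll lower it, release and rise.

>>> {"fn": "move_arm", "kwargs": {
  "rows": [
    [[-0.1, 0, 3], 0, 3],
    [[-0.1, 0, 6], 0, 3],
    [[-0.1, 0, 8.5], 0, 3],
    [[-0.1, 0, 9.5], 0, 3],
    [[-0.1, 0, 10], 0, 3],
    [[-0.1, 0, 10.2], 0, 3],
    [[-0.1, 0, 10.2], 0, 3],
    [[-0.1, 0, 10.2], 0, 3],
    [[-0.1, 0, 10.2], 0, 7.5],
    [[-0.1, 0, 10.2], 0, 7.5],
    [[-0.1, 0, 10.2], 0, 7.5],
    [[-0.1, 0, 10.2], 0, 7.5],
    [[-0.1, 0, 10.2], 0, 7.5]
  ]
}}

```text
time_s: 6.3
eef_pos: [0.6483, -0.0786, 0.0554]
tcp_rot: [-0.0, 1.0, 0.0, 0.0]
wrist_force: [0.5, 0.6, 0.4]
gripper_width: 0.0752
gripper_force: 0.0
```

```bash
python3 -c "
from h import *
print(r.observe()['wrist_force'],delta((.454,-.0535,.25),np.pi/2))"
```

```text
[0.46106061 0.61500263 0.40406994] (array([ 19.42,   2.51, -19.47]), np.float64(0.0))
```

>>> {"fn": "move_arm", "kwargs": {
  "rows": [
    [[0, 0, -2], 0, 8.5],
    [[0, 0, -6], 0, 8.5],
    [[0, 0, -10], 0, 8.5],
    [[0, 0, -14], 0, 8.5],
    [[3, 0.5, -14.5], 0, 8.5],
    [[7, 1, -14.5], 0, 8.5],
    [[11, 1.5, -14.5], 0, 8.5],
    [[15, 2, -14.5], 0, 7],
    [[18, 2.3, -14.5], 0, 7],
    [[19.5, 2.5, -14.5], 0, 7],
    [[19.5, 2.5, -14.5], 0, 7],
    [[19.5, 2.5, -14.5], 0, 7]
  ]
}}

```text
time_s: 7.5
eef_pos: [0.4539, -0.0535, 0.2008]
tcp_rot: [-0.0, 1.0, 0.0, 0.001]
wrist_force: [1.0, 0.5, 0.5]
gripper_width: 0.0701
gripper_force: 0.0
```

```bash
python3 -c "
from h import *
c,s=wrist()
cv2.imwrite('pics/w3.png',cv2.resize(cv2.convertScaleAbs(c['color'],alpha=1.5),(800,600)))
print(s['eef_pos'],delta((.453,-.054,.016),np.pi/2))"
```

```text
[ 0.45386821 -0.05354944  0.20080741] (array([ 0.14, -0.04, 18.46]), np.float64(0.0))
```

View pics/w3.png

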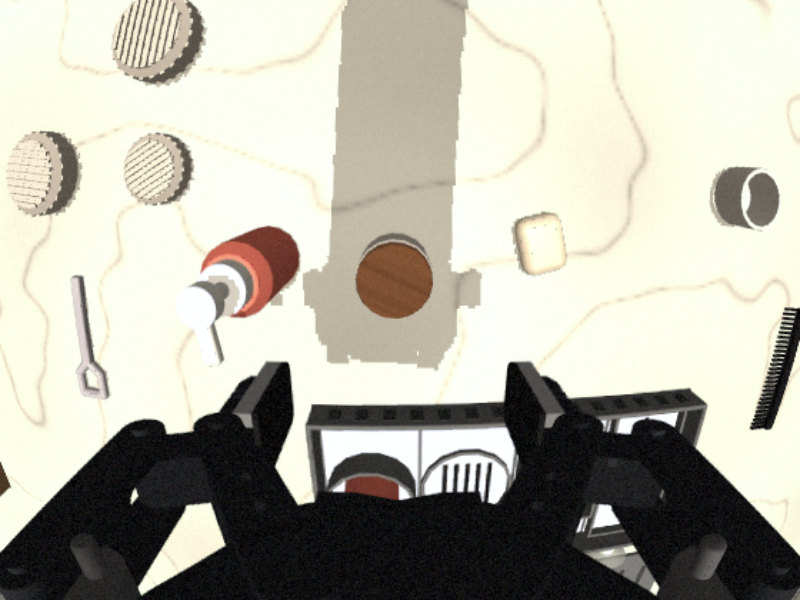

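The jar cap is at (395,279), the small scrubber top at (155,168), and the bottle stands in the ring.

```bash
python3 -c "
from h import *
c,s=wrist()
w=lambda p,z:print(np.round(whit(c,np.array(p)*.7,z),4))
w((395,279),.054);w((155,168),.026);w((78,278),.006);w((92,397),.006)
p=whit(c,np.array((395,279))*.7,.054)
print(delta((p[0],p[1],.016),np.pi/2))"
```

```text
[ 0.4541 -0.056   0.054 ]
[ 0.3747 -0.2342  0.026 ]
[ 0.4617 -0.3385  0.006 ]
[ 0.5798 -0.351   0.006 ]
(array([ 0.03, -0.22, 18.45]), np.float64(0.0))
```

>>> {"fn": "move_arm", "kwargs": {
  "rows": [
    [[0, -0.15, 4], 0, 7],
    [[0, -0.15, 8], 0, 7],
    [[0, -0.15, 12], 0, 7],
    [[0, -0.15, 15], 0, 7],
    [[0, -0.15, 17.4], 0, 7],
    [[0, -0.15, 18.4], 0, 7],
    [[0, -0.15, 18.4], 0, 7],
    [[0, -0.15, 18.4], 0, 4],
    [[0, -0.15, 18.4], 0, 4],
    [[0, -0.15, 18.4], 0, 4],
    [[0, -0.15, 18.4], 0, 4],
    [[0, -0.15, 18.4], 0, 4],
    [[0, -0.15, 18.4], 0, 4],
    [[0, -0.15, 18.4], 0, 4]
  ],
  "force": 40
}}

```text
time_s: 9.0
eef_pos: [0.4542, -0.0551, 0.0174]
tcp_rot: [-0.0, 1.0, 0.0, 0.001]
wrist_force: [-0.4, 0.1, 6.9]
gripper_width: 0.0505
gripper_force: 42.4
```

```bash
python3 -c "
from h import *
print(delta((.648,.0915,.1),np.pi/2))"
```

```text
(array([-19.4 ,  14.66,  -8.21]), np.float64(0.0))
```

>>> {"fn": "move_arm", "kwargs": {
  "rows": [
    [[0, 0, -2], 0, 4],
    [[0, 0, -5], 0, 4],
    [[0, 0, -9], 0, 4],
    [[-2, 1.5, -10], 0, 4],
    [[-5, 3.8, -10], 0, 4],
    [[-8, 6, -10], 0, 4],
    [[-11, 8.3, -10], 0, 4],
    [[-14, 10.6, -10], 0, 4],
    [[-17, 12.8, -10], 0, 4],
    [[-19, 14.3, -10], 0, 4],
    [[-19.4, 14.7, -10], 0, 4],
    [[-19.4, 14.7, -10], 0, 4],
    [[-19.4, 14.7, -8], 0, 4],
    [[-19.4, 14.7, -6], 0, 4],
    [[-19.4, 14.7, -4.5], 0, 4],
    [[-19.4, 14.7, -4.5], 0, 4]
  ]
}}

```text
time_s: 10.6
eef_pos: [0.6449, 0.0908, 0.0593]
tcp_rot: [0.0, 1.0, -0.001, -0.002]
wrist_force: [-0.7, -0.2, -0.9]
gripper_width: 0.0505
gripper_force: 42.3
```

```bash
python3 -c "
from h import *
c,s=wrist()
print(s['eef_pos'],s['wrist_force'],s['gripper_width'],delta((.648,.0915,.0245),np.pi/2))
cv2.imwrite('pics/w4.png',cv2.convertScaleAbs(c['color'],alpha=1.5))"
```

```text
[0.64494752 0.09084146 0.05925388] [-0.71339949 -0.15961272 -0.92297411] 0.05047504928899913 (array([-0.2 ,  0.04,  3.61]), np.float64(-0.001))
```

View pics/w4.png

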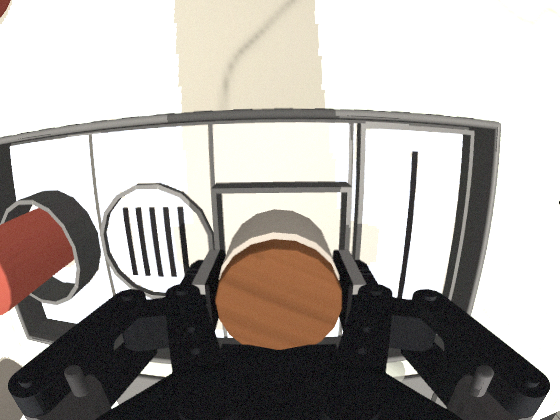

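The jar is centred over the square frame, so I'll lower it slowly.

>>> {"fn": "move_arm", "kwargs": {
  "rows": [
    [[-0.2, 0, 1], 0, 4],
    [[-0.2, 0, 2], 0, 4],
    [[-0.2, 0, 2.6], 0, 4],
    [[-0.2, 0, 2.9], 0, 4],
    [[-0.2, 0, 3.1], 0, 4],
    [[-0.2, 0, 3.2], 0, 4],
    [[-0.2, 0, 3.3], 0, 4],
    [[-0.2, 0, 3.4], 0, 4],
    [[-0.2, 0, 3.5], 0, 4],
    [[-0.2, 0, 3.5], 0, 4],
    [[-0.2, 0, 3.5], 0, 4]
  ]
}}

```text
time_s: 11.75
eef_pos: [0.6492, 0.092, 0.0263]
tcp_rot: [-0.0, 1.0, 0.0, 0.0]
wrist_force: [-0.1, 0.1, -0.3]
gripper_width: 0.0505
gripper_force: 42.3
```

>>> {"fn": "move_arm", "kwargs": {
  "rows": [
    [[0, 0, 0.05], 0, 4],
    [[0, 0, 0.1], 0, 4],
    [[0, 0, 0.15], 0, 4],
    [[0, 0, 0.2], 0, 4],
    [[0, 0, 0.2], 0, 4]
  ]
}}

```text
time_s: 12.25
eef_pos: [0.6492, 0.0919, 0.0246]
tcp_rot: [-0.0, 1.0, 0.0, 0.0]
wrist_force: [-1.8, 1.6, 3.2]
gripper_width: 0.0505
gripper_force: 42.7
```

>>> {"fn": "move_arm", "kwargs": {
  "rows": [
    [[0, 0, 0], 0, 5.3],
    [[0, 0, 0], 0, 5.6],
    [[0, 0, 0], 0, 6.2],
    [[0, 0, 0], 0, 7],
    [[0, 0, 0], 0, 7],
    [[0, 0, 0], 0, 7],
    [[0, 0, -2], 0, 7],
    [[0, 0, -5], 0, 7],
    [[0, 0, -9], 0, 7],
    [[0, 0, -13], 0, 7],
    [[0, 0, -16], 0, 7],
    [[0, 0, -16], 0, 7]
  ]
}}

```text
time_s: 13.45
eef_pos: [0.6518, 0.0921, 0.1897]
tcp_rot: [0.0, 1.0, 0.001, 0.004]
wrist_force: [0.5, -0.2, 0.1]
gripper_width: 0.07
gripper_force: 0.0
```

```bash
python3 -c "
from h import *
s=r.observe();print(s['eef_pos'],s['joint_positions'],delta((.373,-.236,.2),np.pi/2))"
```

```text
[0.65182424 0.09208979 0.18968003] [-0.38682988  0.50243877  0.25100015  1.57759875 -0.13731499  1.07035291
  1.47012405] (array([ 27.87, -32.81,  -1.32]), np.float64(-0.0))
```

>>> {"fn": "move_arm", "kwargs": {
  "rows": [
    [[28, -32.8, -1.5], 1.571, 7],
    [[28, -32.8, -1.5], 1.571, 7],
    [[28, -32.8, -1.5], 1.571, 7],
    [[28, -32.8, -1.5], 1.571, 7],
    [[28, -32.8, -1.5], 1.571, 7],
    [[28, -32.8, -1.5], 1.571, 7],
    [[28, -32.8, -1.5], 1.571, 7],
    [[28, -32.8, -1.5], 1.571, 7],
    [[28, -32.8, -1.5], 1.571, 7],
    [[28, -32.8, -1.5], 1.571, 7],
    [[28, -32.8, -1.5], 1.571, 7],
    [[28, -32.8, -1.5], 1.571, 7],
    [[28, -32.8, -1.5], 1.571, 7],
    [[28, -32.8, -1.5], 1.571, 7],
    [[28, -32.8, -1.5], 1.571, 7]
  ]
}}

```text
time_s: 14.95
eef_pos: [0.3693, -0.2359, 0.1991]
tcp_rot: [0.707, 0.708, -0.0, -0.0]
wrist_force: [-0.2, -0.7, 0.1]
gripper_width: 0.07
gripper_force: 0.0
```

```bash
python3 -c "
from h import *
c,s=wrist()
cv2.imwrite('pics/w5.png',cv2.resize(cv2.convertScaleAbs(c['color'],alpha=1.5),(800,600)))
print(s['eef_pos'],s['joint_positions'],delta((.373,-.236,.003),0))"
```

```text
[ 0.36928322 -0.23594667  0.19914712] [-0.18639626  0.13108019  0.71709894  2.10018787 -0.10600556  0.94525267
  0.59025368] (array([ 0.  ,  0.37, 19.62]), np.float64(0.001))
```

View pics/w5.png

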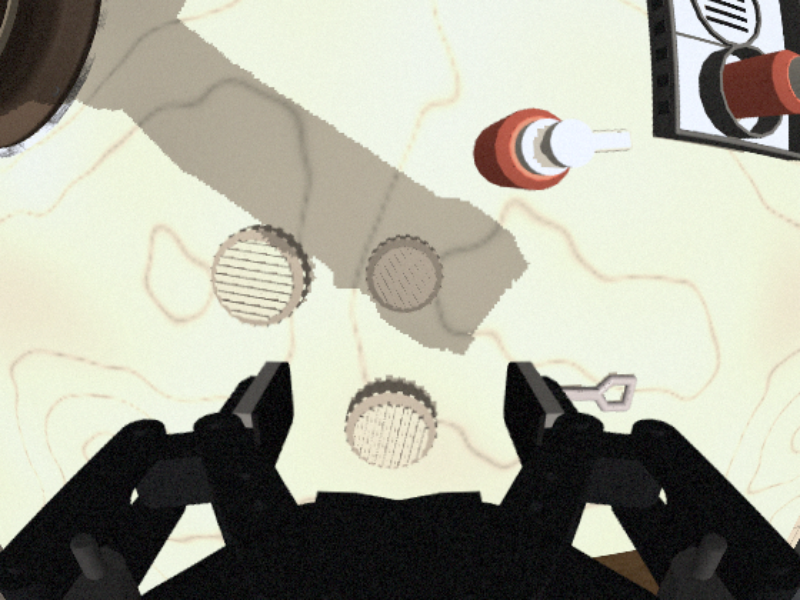

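The small scrubber's top is centred at (406,277), with the two larger ones at left and below.

```bash
python3 -c "
from h import *
c,s=wrist()
w=lambda p,z:np.round(whit(c,np.array(p)*.7,z),4)
print(w((406,277),.025),w((373,277),.025),w((439,277),.025),w((367,270),.015),w((442,270),.015))
p=w((406,277),.025);print(delta((p[0],p[1],.004),0))"
```

```text
[ 0.3757 -0.2405  0.025 ] [ 0.3526 -0.2406  0.025 ] [ 0.3988 -0.2405  0.025 ] [ 0.3478 -0.2377  0.015 ] [ 0.4018 -0.2375  0.015 ]
(array([-0.45,  0.65, 19.52]), np.float64(0.001))
```

>>> {"fn": "move_arm", "kwargs": {
  "rows": [
    [[-0.3, 0.45, 4], 0, 7],
    [[-0.3, 0.45, 8], 0, 7],
    [[-0.3, 0.45, 12], 0, 7],
    [[-0.3, 0.45, 15.5], 0, 7],
    [[-0.3, 0.45, 18], 0, 7],
    [[-0.3, 0.45, 19], 0, 7],
    [[-0.3, 0.45, 19.5], 0, 7],
    [[-0.3, 0.45, 19.5], 0, 7],
    [[-0.3, 0.45, 19.5], 0, 4],
    [[-0.3, 0.45, 19.5], 0, 4],
    [[-0.3, 0.45, 19.5], 0, 4],
    [[-0.3, 0.45, 19.5], 0, 4],
    [[-0.3, 0.45, 19.5], 0, 4],
    [[-0.3, 0.45, 19.5], 0, 4],
    [[-0.3, 0.45, 19.5], 0, 4]
  ],
  "force": 30
}}

```text
time_s: 16.55
eef_pos: [0.3746, -0.2395, 0.0057]
tcp_rot: [0.707, 0.707, 0.001, 0.001]
wrist_force: [-1.5, -0.8, 6.3]
gripper_width: 0.0525
gripper_force: 30.2
```

```bash
python3 -c "
from h import *
print(delta((.6485,.007,.011),0))"
```

```text
(array([24.64, 27.39, -0.48]), np.float64(0.0))
```

>>> {"fn": "move_arm", "kwargs": {
  "rows": [
    [[0, 0, -2], 0, 4],
    [[0, 0, -5], 0, 4],
    [[0, 0, -9], 0, 4],
    [[0, 0, -13], 0, 4],
    [[0, 0, -17], 0, 4],
    [[1, 1, -18], 0, 4],
    [[3.5, 4, -18], 0, 4],
    [[6.5, 7, -18], 0, 4],
    [[9.5, 10.5, -18], 0, 4],
    [[12.5, 14, -18], 0, 4],
    [[15.5, 17, -18], 0, 4],
    [[18.5, 20.5, -18], 0, 4],
    [[21.5, 24, -18], 0, 4],
    [[23.5, 26.5, -18], 0, 4],
    [[24.6, 27.4, -18], 0, 4],
    [[24.6, 27.4, -17], 0, 4],
    [[24.6, 27.4, -14], 0, 4],
    [[24.6, 27.4, -10], 0, 4],
    [[24.6, 27.4, -8], 0, 4],
    [[24.6, 27.4, -8], 0, 4]
  ]
}}

```text
time_s: 18.55
eef_pos: [0.6441, 0.0051, 0.0814]
tcp_rot: [0.708, 0.706, -0.003, -0.002]
wrist_force: [-0.0, 0.3, -1.0]
gripper_width: 0.0526
gripper_force: 31.9
```

```bash
python3 -c "
from h import *
c,s=wrist()
cv2.imwrite('pics/w6.png',cv2.convertScaleAbs(c['color'],alpha=1.5))
print(s['eef_pos'],s['gripper_width'],s['wrist_force'],delta((.6485,.007,.0125),0))"
```

```text
[0.64410957 0.00511923 0.08138257] 0.0526172166965214 [-0.00971935  0.33509097 -0.97651112] (array([0.2 , 0.29, 7.11]), np.float64(-0.002))
```

View pics/w6.png

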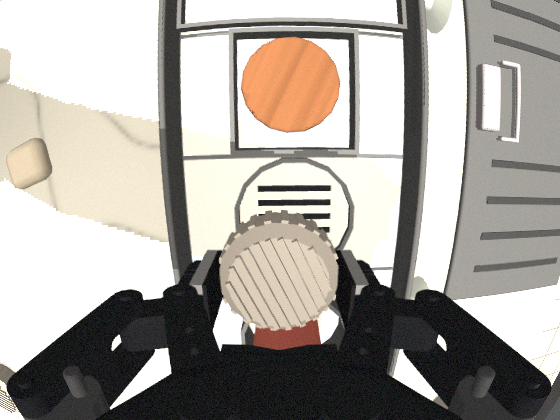

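The jar stands centred in its frame, and the scrubber (281,285) is held over the dish (lip centre 295,215). I'll check the offset.

```bash
python3 -c "
from h import *
c,s=wrist();w=lambda p,z:np.round(whit(c,np.array(p),z),4)
print(s['eef_pos'],w((281,285),s['eef_pos'][2]+.0205),w((236,215),.012),w((353,215),.012),w((294,158),.012),w((294,195),.007))"
```

```text
[0.645766   0.00511826 0.083577  ] [0.6474 0.0048 0.1041] [0.6168 0.0087 0.012 ] [0.6983 0.0086 0.012 ] [0.6565 0.048  0.012 ] [0.6569 0.0217 0.007 ]
```

>>> {"fn": "move_arm", "kwargs": {
  "rows": [
    [[0.1, 0.4, 2], 0, 4],
    [[0.1, 0.4, 4], 0, 4],
    [[0.1, 0.4, 5.5], 0, 4],
    [[0.1, 0.4, 6.3], 0, 4],
    [[0.1, 0.4, 6.7], 0, 4],
    [[0.1, 0.4, 6.9], 0, 4],
    [[0.1, 0.4, 7.1], 0, 4],
    [[0.1, 0.4, 7.2], 0, 4],
    [[0.1, 0.4, 7.2], 0, 4]
  ]
}}

```text
time_s: 19.55
eef_pos: [0.6521, 0.0079, 0.0129]
tcp_rot: [0.707, 0.707, 0.0, 0.0]
wrist_force: [-0.4, -0.2, 2.3]
gripper_width: 0.0523
gripper_force: 32.2
```

>>> {"fn": "move_arm", "kwargs": {
  "rows": [
    [[0, 0, 0], 0, 5.5],
    [[0, 0, 0], 0, 6.2],
    [[0, 0, 0], 0, 7],
    [[0, 0, 0], 0, 7],
    [[0, 0, 0], 0, 7],
    [[0, 0, -2], 0, 7],
    [[0, 0, -5], 0, 7],
    [[0, 0, -9], 0, 7],
    [[0, 0, -13], 0, 7],
    [[0, 0, -17], 0, 7],
    [[0, 0, -17], 0, 7]
  ]
}}

```text
time_s: 20.65
eef_pos: [0.6548, 0.0072, 0.1885]
tcp_rot: [0.707, 0.707, 0.004, 0.003]
wrist_force: [-0.0, 0.2, 0.4]
gripper_width: 0.0701
gripper_force: 0.0
```

```bash
python3 -c "
from h import *
c,s=wrist()
cv2.imwrite('pics/w7.png',cv2.convertScaleAbs(c['color'],alpha=1.5))
print(s['eef_pos'],s['joint_positions'],delta((.508,-.3435,.17),1.62))"
```

```text
[0.65481927 0.00722482 0.18848069] [-0.49098909  0.54508171  0.60210031  1.6060254  -0.3396302   1.08693327
  0.19990181] (array([-35.11, -14.55,   1.43]), np.float64(1.522))
```

View pics/w7.png

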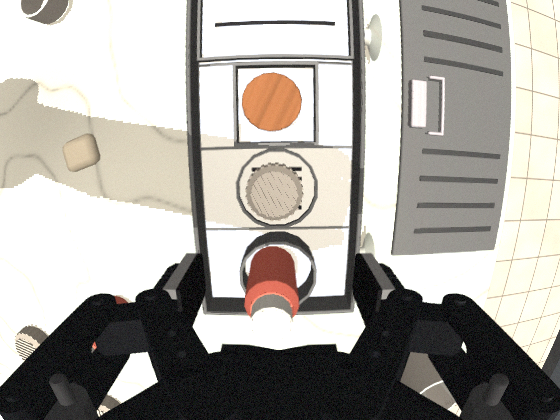

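The bottle, jar and scrubber (275,192) all sit within their holders. Now the scraper.

>>> {"fn": "move_arm", "kwargs": {
  "rows": [
    [[-35.1, -14.6, 0], 1.63, 7],
    [[-35.1, -14.6, 0], 1.63, 7],
    [[-35.1, -14.6, 0], 1.63, 7],
    [[-35.1, -14.6, 0], 1.63, 7],
    [[-35.1, -14.6, 0], 1.63, 4],
    [[-35.1, -14.6, 0], 1.63, 4],
    [[-35.1, -14.6, 0], 1.63, 4],
    [[-35.1, -14.6, 0], 1.63, 4],
    [[-35.1, -14.6, 0], 1.63, 4],
    [[-35.1, -14.6, 0], 1.63, 4],
    [[-35.1, -14.6, 0], 1.63, 4],
    [[-35.1, -14.6, 3], 1.63, 4],
    [[-35.1, -14.6, 5], 1.63, 4],
    [[-35.1, -14.6, 5], 1.63, 4],
    [[-35.1, -14.6, 5], 1.63, 4]
  ]
}}

```text
time_s: 22.2
eef_pos: [0.5052, -0.3431, 0.1318]
tcp_rot: [1.0, -0.03, -0.001, -0.0]
wrist_force: [-0.3, 0.2, -0.1]
gripper_width: 0.0399
gripper_force: 0.0
```

```bash
python3 -c "
from h import *
c,s=wrist()
cv2.imwrite('pics/w8.png',cv2.resize(cv2.convertScaleAbs(c['color'],alpha=1.5),(800,600)))
print(s['eef_pos'],s['tcp_rot'],s['joint_positions'])"
```

```text
[ 0.50518308 -0.3430874   0.13178852] [ 9.99555756e-01 -2.97915525e-02 -8.63917822e-04 -8.67244044e-05] [-0.13798812  0.68160175  0.98866589  1.77906541 -0.65122435  1.04878786
 -0.53663088]
```

View pics/w8.png

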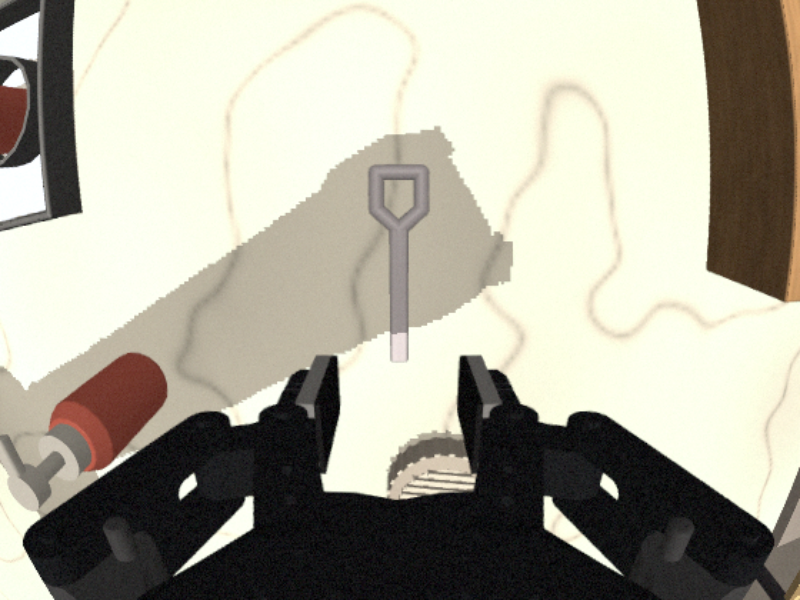

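The scraper is aligned vertically at column ~399, with its handle end at (399,361) and loop end at (399,165).

```bash
python3 -c "
from h import *
c,s=wrist();w=lambda p,z:whit(c,np.array(p)*.7,z)
a=w((399,361),.007);b=w((399,166),.007);print(s['eef_pos'],a,b,np.linalg.norm(b-a))
d=(b-a)/np.linalg.norm(b-a);m=(a+b)/2;g=m-.007*d;print(np.arctan2(d[1],d[0]),m,g);print(delta((g[0],g[1],.003),np.arctan2(d[1],d[0])+np.pi/2))"
```

```text
[ 0.50559922 -0.343522    0.13262043] [ 0.45943303 -0.34210649  0.007     ] [ 0.57809025 -0.34902032  0.007     ] 0.11885847702280303
-0.05820139077220373 [ 0.51876164 -0.34556341  0.007     ] [ 0.51177349 -0.34515623  0.007     ]
(array([ 0.59,  0.1 , 13.  ]), np.float64(-0.001))
```

>>> {"fn": "move_arm", "kwargs": {
  "rows": [
    [[0.5, 0.1, 4], 0, 4],
    [[0.5, 0.1, 8], 0, 4],
    [[0.5, 0.1, 11], 0, 4],
    [[0.5, 0.1, 12.3], 0, 4],
    [[0.5, 0.1, 12.9], 0, 4],
    [[0.5, 0.1, 12.9], 0, 4],
    [[0.5, 0.1, 12.9], 0, 0.5],
    [[0.5, 0.1, 12.9], 0, 0.5],
    [[0.5, 0.1, 12.9], 0, 0.5],
    [[0.5, 0.1, 12.9], 0, 0.5],
    [[0.5, 0.1, 12.9], 0, 0.5],
    [[0.5, 0.1, 12.9], 0, 0.5],
    [[0.5, 0.1, 12.9], 0, 0.5],
    [[0.5, 0.1, 12.9], 0, 0.5]
  ],
  "force": 40
}}

```text
time_s: 23.7
eef_pos: [0.5115, -0.345, 0.0048]
tcp_rot: [1.0, -0.03, 0.001, 0.0]
wrist_force: [-1.4, 0.8, 6.2]
gripper_width: 0.0096
gripper_force: 39.2
```

```bash
python3 -c "
from h import *
s=r.observe();print(s['joint_positions'],delta((.643,.1765,.010),np.pi/2))"
```

```text
[-0.03994771  0.83483765  0.83109819  1.83340207 -0.81483393  0.85269774
 -0.42781454] (array([ 10.05, -52.83,  -0.53]), np.float64(-0.059))
```

>>> {"fn": "move_arm", "kwargs": {
  "rows": [
    [[0, 0, -2], 0, 0.5],
    [[0, 0, -6], 0, 0.5],
    [[0, 0, -10], 0, 0.5],
    [[0, 0, -14], 0, 0.5],
    [[0, 0, -17], 0, 0.5],
    [[0.6, -3, -17.5], 0, 0.5],
    [[1.4, -7, -17.5], 0, 0.5],
    [[2.3, -12, -17.5], 0, 0.5],
    [[3.3, -17, -17.5], 0, 0.5],
    [[4.3, -22, -17.5], 0, 0.5],
    [[5.2, -27, -17.5], 0, 0.5],
    [[6.2, -32, -17.5], -0.02, 0.5],
    [[7.2, -37, -17.5], -0.04, 0.5],
    [[8.1, -42, -17.5], -0.059, 0.5],
    [[9.1, -47, -17.5], -0.059, 0.5],
    [[9.9, -51, -17.5], -0.059, 0.5],
    [[10.2, -52.9, -17.5], -0.059, 0.5],
    [[10.2, -52.9, -17.5], -0.059, 0.5],
    [[10.2, -52.9, -15], -0.059, 0.5],
    [[10.2, -52.9, -15], -0.059, 0.5]
  ]
}}

```text
time_s: 25.7
eef_pos: [0.642, 0.1763, 0.1513]
tcp_rot: [1.0, -0.001, -0.002, 0.001]
wrist_force: [0.3, 0.9, -1.5]
gripper_width: 0.0088
gripper_force: 39.3
```

>>> {"fn": "move_arm", "kwargs": {
  "rows": [
    [[0, 0, 3], 0, 0.5],
    [[0, 0, 6], 0, 0.5],
    [[0, 0, 8], 0, 0.5],
    [[0, 0, 8], 0, 0.5],
    [[0, 0, 8], 0, 0.5]
  ]
}}

```text
time_s: 26.2
eef_pos: [0.6443, 0.1769, 0.0743]
tcp_rot: [1.0, -0.001, 0.0, 0.0]
wrist_force: [0.5, -1.3, -0.6]
gripper_width: 0.0093
gripper_force: 39.3
```

```bash
python3 -c "
from h import *
c,s=wrist()
cv2.imwrite('pics/w9.png',cv2.resize(cv2.convertScaleAbs(c['color'],alpha=1.5),(800,600)))
print(s['eef_pos'],s['tcp_rot'],s['gripper_width'],s['wrist_force'],delta((.645,.1775,.012),np.pi/2))"
```

```text
[0.64427684 0.17688298 0.0743042 ] [ 9.99999789e-01 -5.41748125e-04  3.19385738e-04  1.64446514e-04] 0.009321906984531378 [ 0.46121834 -1.33906501 -0.58711118] (array([ 0.02, -0.04,  6.29]), np.float64(-0.001))
```

View pics/w9.png

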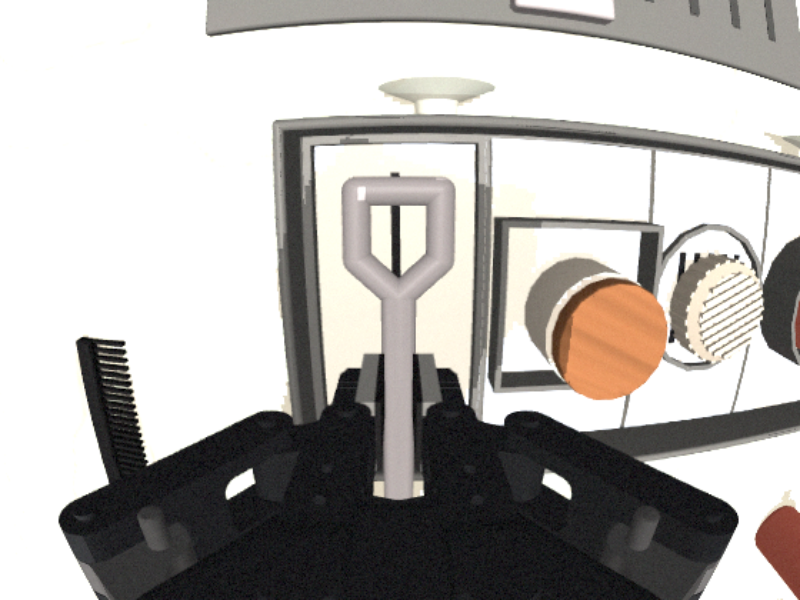

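The scraper is level and centred over the trough's slot (395 vs 399), so I'll lower and release it.

>>> {"fn": "move_arm", "kwargs": {
  "rows": [
    [[0, 0, 2], 0, 0.5],
    [[0, 0, 4], 0, 0.5],
    [[0, 0, 5], 0, 0.5],
    [[0, 0, 5.6], 0, 0.5],
    [[0, 0, 5.9], 0, 0.5],
    [[0, 0, 6.1], 0, 0.5],
    [[0, 0, 6.2], 0, 0.5],
    [[0, 0, 6.2], 0, 0.5],
    [[0, 0, 6.2], 0, 0.5]
  ]
}}

```text
time_s: 27.15
eef_pos: [0.6441, 0.1775, 0.0119]
tcp_rot: [1.0, -0.0, 0.0, -0.0]
wrist_force: [-0.8, 0.1, 2.7]
gripper_width: 0.0094
gripper_force: 39.7
```

>>> {"fn": "move_arm", "kwargs": {
  "rows": [
    [[0, 0, 0], 0, 1.5],
    [[0, 0, 0], 0, 2.2],
    [[0, 0, 0], 0, 2.8],
    [[0, 0, 0], 0, 2.8],
    [[0, 0, 0], 0, 2.8],
    [[0, 0, -1.5], 0, 2.8],
    [[0, 0, -4], 0, 2.8],
    [[0, 0, -8], 0, 2.8],
    [[0, 0, -12], 0, 2.8],
    [[0, 0, -16], 0, 2.8],
    [[-5, -5, -18], 0, 2.8],
    [[-10, -10, -18], 0, 2.8],
    [[-14, -15, -18], 0, 2.8],
    [[-17, -20, -18], 0, 2.8],
    [[-18, -25, -18], 0, 2.8],
    [[-18, -30, -18], 0, 2.8],
    [[-18, -30, -18], 0, 2.8],
    [[-18, -30, -18], 0, 2.8]
  ]
}}

```text
time_s: 28.95
eef_pos: [0.46, 0.4849, 0.1914]
tcp_rot: [1.0, 0.005, -0.001, -0.001]
wrist_force: [-0.4, -0.2, -0.7]
gripper_width: 0.0282
gripper_force: 0.0
```

```bash
python3 -c "
from h import *
a=optics.capture('top')['color'];b=optics.capture('scene')['color']
f=lambda g:cv2.resize(cv2.convertScaleAbs(g,alpha=1.5),(400,300))
a=cv2.resize(a[90:285,150:410],(800,600));cv2.imwrite('pics/f.png',np.vstack([np.hstack([f(a),f(b[180:400,90:380])])]))"
```

```text
(no output)
```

View pics/f.png

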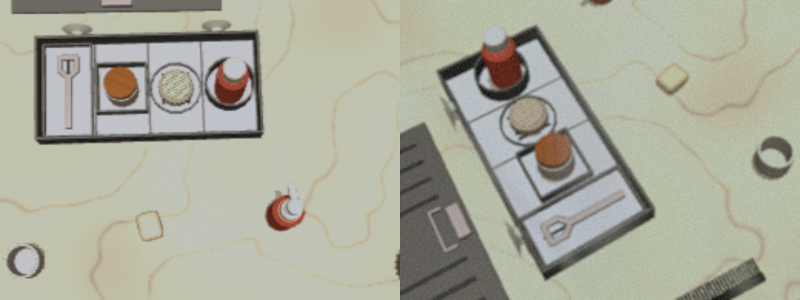

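Both views show all four items in their holders, and the pump bottle and open jar untouched.

```bash
python3 -c "
from rig import r
print(r.job_done())"
```

```text
the job is handed in; nothing more can be done
None
```

The basket is packed as asked and handed in at about 29 s: the bottle, capped jar, scrubber and tongue scraper are in their holders, the jar was lowered gently, and the pump bottle and open jar were left where they stood.

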